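Call the assembler and show the proud bolt and the key for it

ROBOT

A 7-joint arm with a two-finger parallel gripper is mounted at the origin on the work surface. World frame = base frame: x ahead of the robot, y to its left, z up, the work surface at z = 0. Lengths are in mm, angles in rad, forces in N, time in s.
With the tool pointing down it reaches from about 400 to 875 mm from the base axis. Payload 19.3 kg.
Tool frame: the origin (TCP) lies at the very end of the fingers, on their centre line; the grasp point (between the pads) lies 19 mm behind it (grip_point_offset is the z of the grasp point in the tool frame, in mm); z points along the fingers, x is the direction in which the jaws open and shut, and the axes are right-handed (so a half turn about z gives the same grasp; the last joint's range is limited). The gripper opens to 85 mm and grips with 20 to 120 N. Pads are 22 mm wide; open, the fingers measure 114 mm over their backs; the gripper's body (76 mm by 85 mm) begins 54 mm behind the grasp point. The pads swing forward as they close: fully open they stand 13 mm farther back than shut.
Start: joints at [-1.28, 0.521, -0.036, 1.599, 0.021, 1.021, -0.113], TCP at [220.657, 584.744, 231.291] pointing down, gripper open.
Joint ranges: [-2.91, 2.91], [-0.3, 2.13], [-1.5, 1.42], [0.17, 2.43], [-1.26, 4.41], [0.16, 1.93], [-2.52, 2.52]. Speed limits (rad/s): [1.89, 1.89, 2.39, 2.39, 3.01, 3.01, 3.01].

INTERFACE

Orientations are given as a 3x3 rotation matrix whose columns are the frame's x, y, z axes.
In Python, from workcell import movep, movel, goto_joints, open_gripper, clamp, wait, inverse_kinematics, read_state, camera, PlanningError, finish_job, grip_point_offset gives the robot as it stands. Calls block until the motion is done:
- movep(position, orientation): joint-space move of the TCP to a pose.
- movel(position, frame=None, max_speed=150, guard=None): straight line of the TCP; frame=None keeps the orientation; max_speed is the mean speed in mm/s. With guard (N) it stops when the force on the tool has changed by that much, and returns True; else False.
- goto_joints(angles): joint-space move.
- open_gripper() and clamp(): open the fingers fully, or close them until they stop; the grip force is fixed at half the most.
- wait(seconds).
- inverse_kinematics(position, orientation): joint angles nearest the present ones, or None.
- read_state(): the state.
- camera(name): name is "scene" or "top" or "wrist"; returns a dict with "image" (420x560x3 uint8, blue, green, red), "range_z" (420x560 float32, mm along the optical axis (not along the pixel's ray), 0 where there is no reading), "fx", "fy", "cx", "cy" (pixels), "cam_to_world" (4x4, takes a point from camera to world coordinates). Camera axes: x right, y up, looking along -z (the intrinsics and any distortion apply to the point x, -y, -z); pixel columns grow to the right and rows downward; lengths in mm; the calibration is good to about 2 mm. A picture is of the moment at which its call begins.
A pose or a line that the arm cannot do raises PlanningError and nothing moves.
- finish_job(): hands the job in, once; it reports no verdict.
The state is a dict: "time": time; "qpos": joint angles; "qvel": joint speeds; "joint_efforts": joint torques, N m; "eef_pos": TCP position; "tool_rot": TCP orientation; "ft_force": force on the tool from outside, world axes, zero at the start; "torque": the same for the moment, N m; "finger_gap": finger opening in mm.
Only numpy, scipy, OpenCV 4.12 (cv2) and the standard library are available. Lean on these libraries where they do the work, as an engineer would, in place of code of your own. Each camera call takes 0.05 s, during which the arm holds its last target.

TASK

One bolt in the stool seat on the jig has been left standing proud. Press the orange call button to bring the assembler over; then point at that bolt, fingertips about 2 cm straight above its head, for a good two seconds, and then in the same way at the middle of the red handle of the T-shaped hex key that is needed for it. Point at no other bolt or tool, leave the green button alone, and touch nothing but the call box.

Things in the scene. Friction and masses are not known exactly. Their poses are not given: they have to be found in the camera images.
- bolt_proud_head (a point): Centre of the top of the head of the one bolt left standing proud: flat round steel head 17 mm across and 3 mm thick on a 6 mm brass-coloured threaded shank, the head's top 25 mm above the wooden bearer. It is screwed fast and upright. Any of the six bolt places may hold it. z is up.
- seat: Slatted stool seat lying underside up in a plywood jig 262 x 330 mm, fixed to the bench: three slats across (along its y, 72 x 300 x 18 mm) and two bearers on top of them (along its x, 226 x 42 x 24 mm, at y = -85 and +85 mm). Origin under the centre of the jig; bearer tops 54 mm above the bench, slat tops 30 mm. Six bolts, three per bearer at x = -80, 0 and +80 mm.
- key_red_handle (a point): Middle of the top of the crossbar handle of the T-handle hex key with the RED handle: crossbar 76 mm long, 17 mm wide, 16 mm thick, steel shaft 155 mm long and 5 mm thick. It lies loose and flat on a 3 mm grey tool mat, beside a blue key and a screwdriver, in any order. The point's x points along the shaft, y along the crossbar, z up; it is 19 mm above the bench.
- key_blue_handle (a point): The same point of the other T-handle hex key, with the BLUE handle, same size, loose beside it.
- screwdriver_handle (a point): Middle of the top of the yellow handle (90 x 24 x 24 mm) of a screwdriver 180 mm long, loose on the same mat; x points along its shaft. 27 mm above the bench. Right of the mat a crate of turned legs 120 mm high runs along the bench edge (y below -0.57 m).
- key_red: The red-handled hex key, origin under the middle of the crossbar.
- key_blue: The blue-handled hex key, origin under the middle of the crossbar.
- screwdriver: The yellow screwdriver, origin under its handle, 12 mm from the handle's middle.
- call_button_top (a point): Centre of the top of the ORANGE call button, 32 mm across, on top of a low grey call box (85 x 135 x 45 mm, fixed). It is pressed straight down. Left of the box a stack of rails 120 mm high runs along the bench edge (y above 0.58 m); beyond it stands a tape measure 62 mm high.
- call_button (a joint): Travel of the orange call button: 0 up, 0.006 m fully down; fully down takes about 5 N and a spring brings it back.
- cancel_button (a joint): Travel of the smaller GREEN cancel button (24 mm across), 70 mm from the orange one on the same box: 0 up, 0.006 m down. Not to be pressed.
- tape_roll: Black roll of tape, 60 mm across, 18 mm high, lying loose on the slats between the bearers. Origin at the centre of its underside. Further off, along the far edge of the bench (x above 0.75 m), stand a cordless drill 195 mm high, a glue bottle 150 mm high, a mallet, hardware bins and a carton 100 mm high.
- bolt_1: A bolt driven home: the same 17 mm flat round steel head, its top 3 mm above the bearer. Origin on its axis at the top of the bearer; z is up.
- bolt_2: A bolt driven home: the same 17 mm flat round steel head, its top 3 mm above the bearer. Origin on its axis at the top of the bearer; z is up.
- bolt_3: A bolt driven home: the same 17 mm flat round steel head, its top 3 mm above the bearer. Origin on its axis at the top of the bearer; z is up.
- bolt_4: A bolt driven home: the same 17 mm flat round steel head, its top 3 mm above the bearer. Origin on its axis at the top of the bearer; z is up.
- bolt_5: A bolt driven home: the same 17 mm flat round steel head, its top 3 mm above the bearer. Origin on its axis at the top of the bearer; z is up.
- bolt_proud: The proud bolt: origin where its axis meets the top of the bearer.

How it is judged (in metres and radians):
On the way, in this order (a step that is already met when the one before it is completed fails the run):
1. the orange call button is pressed down (value of joint call_button above 0.0045 m), for 0.05 s.
2. the fingertips dwell for two seconds just above the head of the proud bolt (horizontal distance between the grasp point and bolt_proud_head below 0.018 m and z of the grasp point in the frame of bolt_proud_head between 0.021 and 0.056 m), for 2 s.
3. the fingertips dwell for two seconds just above the middle of the red handle of the hex key (horizontal distance between the grasp point and key_red_handle below 0.02 m and z of the grasp point in the frame of key_red_handle between 0.021 and 0.056 m), for 2 s.
At the end, for the whole second after the job is handed in: Fingertips dwelt 2 s within 18 mm of the proud bolt (2 to 37 mm above), then 2 s within 20 mm of the middle of the red handle (same height); both buttons are up again (under 1.5 mm) and every loose thing lies at rest within 5 mm of where it was (value of joint each of call_button, cancel_button below 0.0015 m and distance of each of key_red, key_blue, screwdriver, tape_roll from where it was at the start of the episode below 0.005 m and linear speed of each of key_red, key_blue, screwdriver, tape_roll below 0.02 m/s); the robot touches nothing.
It fails at once if a bolt, the seat, a hex key, the screwdriver or the roll of tape was touched (contact force between any of seat, bolt_proud, bolt_1, bolt_2, bolt_3, bolt_4, bolt_5, key_red, key_blue, screwdriver, tape_roll and the fingers above 0.5 N or contact force between any of seat, bolt_proud, bolt_1, bolt_2, bolt_3, bolt_4, bolt_5, key_red, key_blue, screwdriver, tape_roll and the arm above 0.5 N).
It fails at once if something other than the call box was touched (any contact more than 12 cm from the call button) (distance between the grasp point and call_button_top above 0.12 m and contact force between any of the fingers, the arm and anything else above 0.5 N).
It fails at once if a loose thing was shifted, lifted or carried (distance of any of key_red, key_blue, screwdriver, tape_roll from where it was at the start of the episode above 0.008 m).
It fails at once if the fingertips pointed at a wrong bolt or tool (within 28 mm straight above it) ((horizontal distance between the grasp point and bolt_1 below 0.01 m and z of the grasp point in the frame of bolt_1 below 0.05 m) or (horizontal distance between the grasp point and bolt_2 below 0.01 m and z of the grasp point in the frame of bolt_2 below 0.05 m) or (horizontal distance between the grasp point and bolt_3 below 0.01 m and z of the grasp point in the frame of bolt_3 below 0.05 m) or (horizontal distance between the grasp point and bolt_4 below 0.01 m and z of the grasp point in the frame of bolt_4 below 0.05 m) or (horizontal distance between the grasp point and bolt_5 below 0.01 m and z of the grasp point in the frame of bolt_5 below 0.05 m) or (horizontal distance between the grasp point and key_blue_handle below 0.01 m and z of the grasp point in the frame of key_blue_handle below 0.047 m) or (horizontal distance between the grasp point and screwdriver_handle below 0.01 m and z of the grasp point in the frame of screwdriver_handle below 0.047 m)).
It fails at once if the green cancel button was pressed (value of joint cancel_button above 0.003 m).
It also fails if it takes over 50 s, if anything falls off the work surface, if the arm or the gripper's body presses on something with over 40 N, if the wrist force passes 120 N, or if a joint passes its speed limit or range.

## Working session

There is one attempt and no reset: what is moved stays moved. The work goes in short steps, each a Python script; the robot and the scene stay as the last script left them, time stands still between calls to the robot, and variables do not carry over. Pictures are saved under pics/ and viewed, and the job is handed in when it is done.

```bash
mkdir -p pics; ls
python3 - <<'E'
from workcell import *
import cv2, numpy as np, pickle
s=read_state(); print(s['time'],s['eef_pos'],s['tool_rot'],s['finger_gap'],grip_point_offset)
for n in ['scene','top','wrist']:
    c=camera(n); cv2.imwrite(f'pics/{n}0.png',c['image']); pickle.dump(c,open(f'{n}0.pkl','wb'))
    print(n,c['fx'],c['cx'],c['cy'],np.round(c['cam_to_world'],3).tolist(),c.keys())
E
```

```text
pics
0.0 [220.56596117 584.44530231 230.72275385] [[ 3.53013621e-01  9.35618131e-01 -3.09900396e-04]
 [ 9.35617502e-01 -3.53013744e-01 -1.08898892e-03]
 [-1.12827688e-03  9.44796874e-05 -9.99999359e-01]] 85.3493059597468 -18.700000000000003
scene 412.7208759990605 278.71093080528976 206.71608932810736 [[-0.027, -0.7, 0.713, 1212.557], [1.0, -0.01, 0.027, 55.257], [-0.012, 0.714, 0.7, 745.019], [0.0, 0.0, 0.0, 1.0]] dict_keys(['image', 'range_z', 'fx', 'fy', 'cx', 'cy', 'cam_to_world'])
top 513.8040517844947 285.08748904141027 210.28350778587597 [[0.006, 0.978, -0.209, 322.766], [-1.0, 0.005, -0.004, 34.804], [-0.003, 0.209, 0.978, 1209.888], [0.0, 0.0, 0.0, 1.0]] dict_keys(['image', 'range_z', 'fx', 'fy', 'cx', 'cy', 'cam_to_world'])
wrist 373.9426917156509 277.1594473696008 210.5998558956131 [[0.352, -0.894, -0.275, 151.156], [0.936, 0.337, 0.104, 609.843], [-0.001, -0.294, 0.956, 372.6], [0.0, 0.0, 0.0, 1.0]] dict_keys(['image', 'range_z', 'fx', 'fy', 'cx', 'cy', 'cam_to_world'])
```

View pics/top0.png

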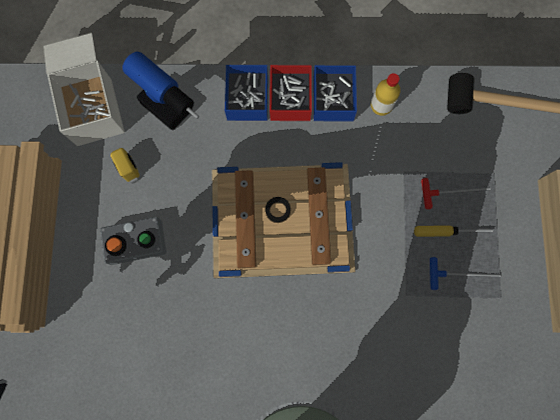

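View pics/scene0.png

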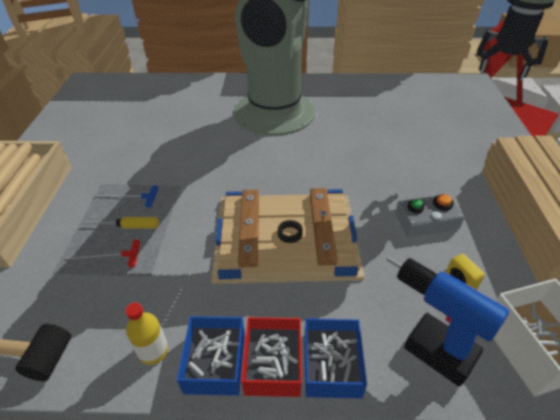

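View pics/wrist0.png

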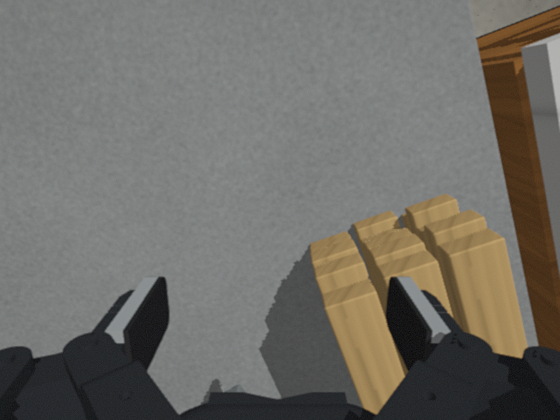

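Top view: orange button at about (116,244), green at (147,239). The seat is centred at about (283,219), the red key handle at about (428,193), the blue one at (434,273). The proud bolt is probably at scene (324,216), so I'll enlarge that.

```bash
cat > h.py <<'E'
import numpy as np,pickle
def ray(c,u,v,z):
    T=c['cam_to_world'];d=T[:3,:3]@np.array([(u-c['cx'])/c['fx'],-(v-c['cy'])/c['fy'],-1]);o=T[:3,3]
    return o+d*(z-o[2])/d[2]
def dep(c,u,v):
    T=c['cam_to_world'];r=float(c['range_z'][int(round(v)),int(round(u))]);
    return T[:3,:3]@(r*np.array([(u-c['cx'])/c['fx'],-(v-c['cy'])/c['fy'],-1]))+T[:3,3]
E
python3 - <<'E'
import cv2
a=cv2.imread('pics/top0.png');b=cv2.imread('pics/scene0.png')
def crop(i,u,v,w,h,k,n): cv2.imwrite(n,cv2.resize(i[v:v+h,u:u+w],None,fx=k,fy=k,interpolation=cv2.INTER_CUBIC))
crop(a,205,155,160,120,5,'pics/c1.png')
crop(b,205,180,160,110,5,'pics/c2.png')
crop(a,400,170,110,130,4,'pics/c3.png')
crop(a,95,210,80,60,8,'pics/c4.png')
E
```

```text
(no output)
```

View pics/c1.png

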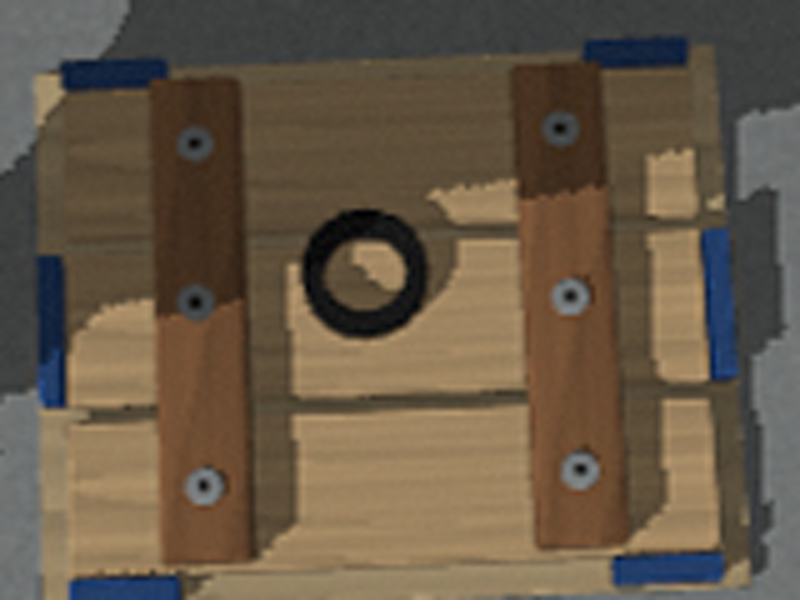

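View pics/c2.png

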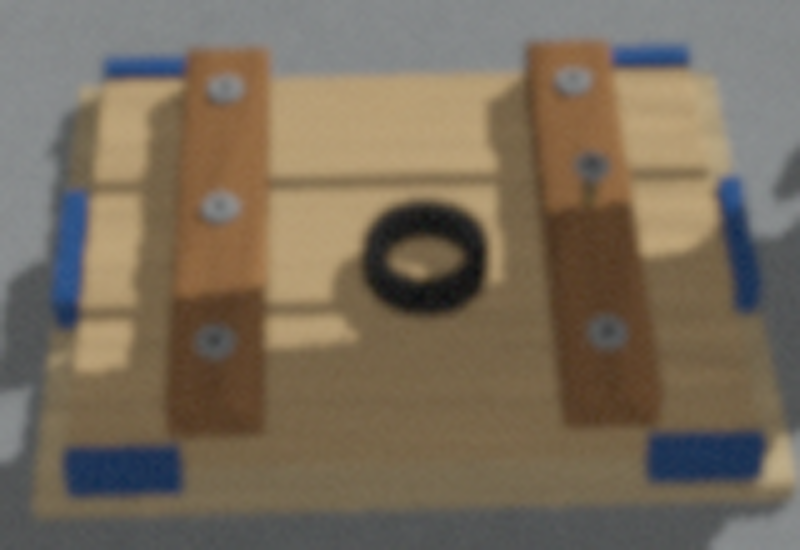

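View pics/c3.png

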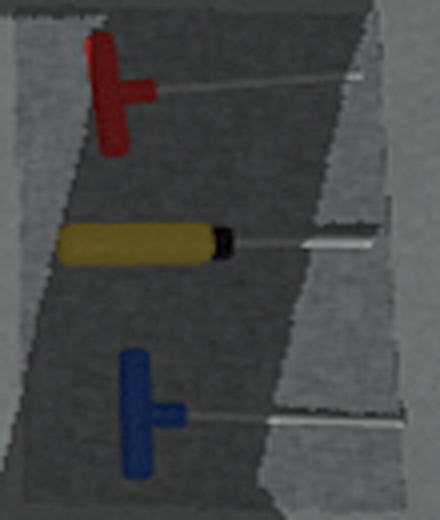

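View pics/c4.png

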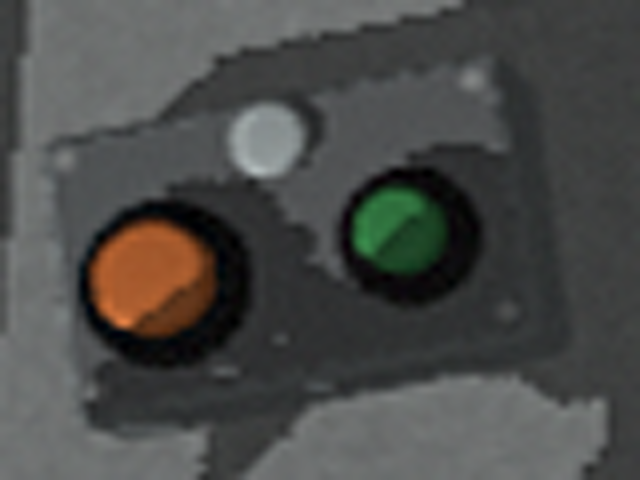

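The middle bolt of the left (+y) bearer is the proud one: in the scene crop its shank shows at (592,165), and its head is off the even spacing. In the top crop its head is at (195,301). The red handle centre is at (108,93) in c3, and the orange button top at (152,277) in c4.

```bash
python3 - <<'E'
from h import *
import pickle
np.set_printoptions(precision=1,suppress=True)
t=pickle.load(open('top0.pkl','rb'));s=pickle.load(open('scene0.pkl','rb'))
def o(u,v,k,x,y): return (u+.5)/k-.5+x,(v+.5)/k-.5+y
for n,p in dict(b00=(195,144),b01=(195,301),b02=(204,486),b10=(560,128),b11=(570,297),b12=(580,470)).items():
    q=o(*p,5,205,155); print(n,ray(t,*q,57),dep(t,*q))
q=o(195,301,5,205,155);print('proud',ray(t,*q,79), dep(t,*q))
q=o(592,165,5,205,180);print('proud scene',ray(s,*q,79),dep(s,*q))
for n,p in dict(u0=(225,88),u1=(220,207),u2=(214,342),v0=(574,80),v2=(606,331)).items():
    print(n,ray(s,*o(*p,5,205,180),57))
for n,p in dict(red=(108,93),blue=(137,414)).items():
    q=o(*p,4,400,170);print(n,ray(t,*q,19),dep(t,*q))
print('screw',ray(t,*o(137,245,4,400,170),27))
for n,p in dict(orange=(152,277),green=(400,229)).items():
    q=o(*p,8,95,210);print(n,q,dep(t,*q), ray(t,*q,dep(t,*q)[2]))
print('lamp',dep(t,*o(268,138,8,95,210)),'box',dep(t,*o(100,190,8,95,210)))
print('scene orange',dep(s,445,201),'green',dep(s,417,205),'red',dep(s,134,253))
E
python3 - <<'E'
import cv2
b=cv2.imread('pics/scene0.png')
def crop(i,u,v,w,h,k,n): cv2.imwrite(n,cv2.resize(i[v:v+h,u:u+w],None,fx=k,fy=k,interpolation=cv2.INTER_CUBIC))
crop(b,390,180,80,60,8,'pics/c5.png'); crop(b,75,175,100,100,6,'pics/c6.png')
E
```

```text
b00 [632.5 136.1  57. ] [631.9 135.9  59.3]
b01 [558.1 134.4  57. ] [552.8 132.2  82.8]
b02 [472.9 128.4  57. ] [472.9 128.4  57.7]
b10 [641.  -33.3  57. ] [640.5 -33.2  58.8]
b11 [560.9 -37.4  57. ] [560.3 -37.2  59.7]
b12 [481.1 -41.2  57. ] [481.  -41.2  57.9]
proud [553.6 132.5  79. ] [552.8 132.2  82.8]
proud scene [551.6 130.2  79. ] [554.4 129.9  81.9]
u0 [479.5 -43.6  57. ]
u1 [559.5 -39.7  57. ]
u2 [640.  -35.9  57. ]
v0 [471.3 126.8  57. ]
v2 [631.  133.7  57. ]
red [ 621.5 -297.8   19. ] [ 621.2 -297.4   20.2]
blue [ 430.8 -304.6   19. ] [ 431.  -305.5   16. ]
screw [ 528.3 -307.7   27. ]
orange (113.5625, 244.1875) [487.1 423.7  68.1] [487.1 423.7  68.1]
green (144.5625, 238.1875) [501.1 355.   67.9] [501.1 355.   67.9]
lamp [529.8 399.3  51. ] box [515.1 447.5  47.7]
scene orange [498.8 420.2  69. ] green [511.9 352.4  67.6] red [ 628.3 -296.6   20. ]
```

View pics/c5.png

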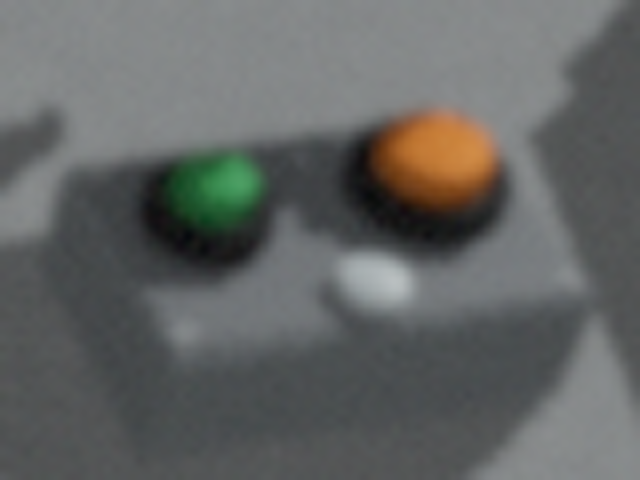

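View pics/c6.png

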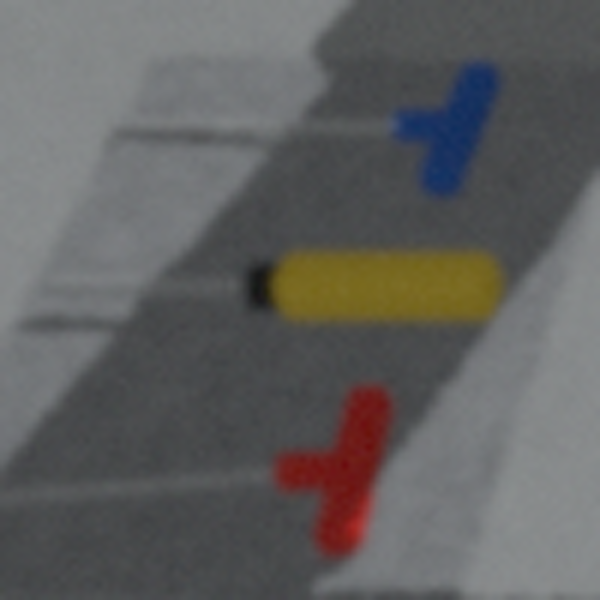

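```bash
cat >> h.py <<'E'
R=np.array([[1,0,0],[0,-1,0],[0,0,-1.]])
E
python3 - <<'E'
from h import *
from workcell import *
import cv2
clamp()
R1=R
for r in (R,R@np.diag([-1,-1,1])):
    for p in ([487.5,422.5,200],[552.5,131.5,200],[621.5,-297,200],[621.5,-297,39]): 
        q=inverse_kinematics(p,r); print(None if q is None else np.round(q,2))
s=read_state();print(s['time'],s['eef_pos'],s['finger_gap'])
E
```

```text
[-0.99  0.6   0.28  1.59 -0.19  0.98 -0.65]
[-0.65  0.5   0.44  1.8  -0.27  0.89 -0.09]
[-0.13  0.85  0.91  1.47 -0.7   1.17  0.9 ]
[ 0.13  0.89  0.39  1.55 -0.43  0.79  0.69]
[-0.52  0.62 -0.44  1.56  0.29  1.03  2.1 ]
[ 0.46  0.8  -1.27  1.75  0.81  1.24  2.11]
[-0.22  1.02  1.22  1.48 -0.97  1.33 -2.06]
[-0.23  1.28  1.21  1.57 -1.26  1.23 -1.9 ]
0.9167 [220.63574383 584.73397469 231.28030574] -0.2524844024408682
```

Run:
```python
from h import *
from workcell import *
import cv2
movep([487.5,422.5,190],R)
s=read_state();print(s['time'],s['eef_pos'],s['ft_force'])
c=camera('wrist');cv2.imwrite('pics/w1.png',c['image']);pickle.dump(c,open('w1.pkl','wb'))
T=np.linalg.inv(c['cam_to_world'])
for p in ([487.5,422.5,67],[501.5,354,67]):
    q=T@np.array([*p,1]); print(c['fx']*q[0]/-q[2]+c['cx'], c['cy']-c['fy']*q[1]/-q[2])
```

```text
2.1167 [486.26668809 423.95256172 190.03377843] [-0.64090498 -0.16382465  0.86553251]
277.7477564106143 202.63096503969902
295.06888300877074 286.1253321848589
```

View pics/w1.png

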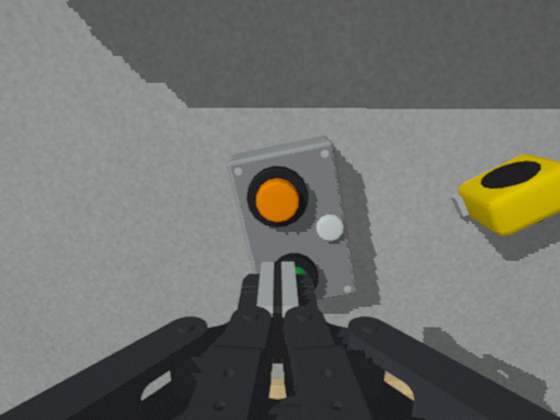

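The wrist view shows the orange button at about (277,200), where I predicted (278,203), so they agree to about 2 mm. The green button lies behind the fingers. Pressing now.

Run:
```python
from h import *
from workcell import *
movel([487.5,423.5,80],max_speed=120)
f0=read_state()['ft_force'];print(f0)
hit=movel([487.5,423.5,57.5],max_speed=25,guard=14)
s=read_state();print(hit,s['time'],s['eef_pos'],s['ft_force'])
wait(0.2);s=read_state();print(s['eef_pos'],s['ft_force'])
```

```text
[-0.4013642   0.10266354  0.30192079]
True 3.9583 [487.59231355 423.54588589  61.498912  ] [-2.71264845 -2.64907008 13.70401569]
[487.55917426 423.571535    61.45918974] [-3.9777141  -2.873114   15.23251033]
```

It holds at 15 N against 5 N for full travel, with the tip about 6 mm below the measured top, so the button is fully down. Next: lift, check it springs back, and go above the bolt.

Run:
```python
from h import *
from workcell import *
import cv2
movel([487.5,423.5,200],max_speed=120)
c=camera('top');cv2.imwrite('pics/t2.png',c['image']);
movel([552.5,131.5,200],max_speed=180)
s=read_state();print(s['time'],s['eef_pos'],s['ft_force'])
c=camera('wrist');cv2.imwrite('pics/w2.png',c['image'])
T=np.linalg.inv(c['cam_to_world'])
for p in ([552.5,131.5,79],):
    q=T@np.array([*p,1]); print(c['fx']*q[0]/-q[2]+c['cx'], c['cy']-c['fy']*q[1]/-q[2])
```

```text
7.325 [552.30719129 132.36904198 199.90212797] [-0.56585295 -0.05013159  0.27740739]
276.33529175906824 202.52946049045738
```

View pics/w2.png

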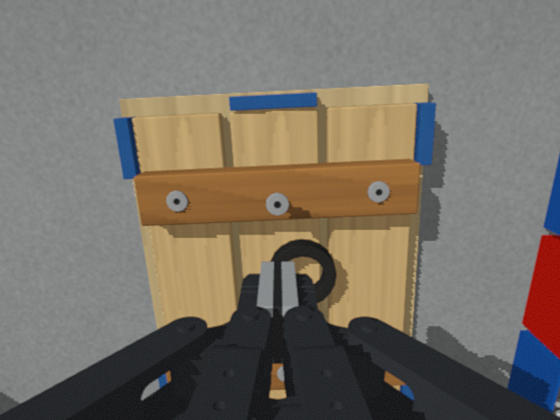

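The proud head is at (277,204) against a predicted (276,203). The neighbours are at (177,202) and (379,192), so the target is clear.

Run:
```python
from h import *
from workcell import *
import cv2
movel([552.5,131.5,100],max_speed=100)
c=camera('wrist');cv2.imwrite('pics/w3.png',c['image'])
c=camera('scene');cv2.imwrite('pics/s3.png',c['image'])
wait(3)
s=read_state();print(s['time'],s['eef_pos'],s['ft_force'])
```

```text
11.625 [552.49896537 131.52092316  99.99055366] [0.2801162  0.11340008 0.26141035]
```

View pics/s3.png

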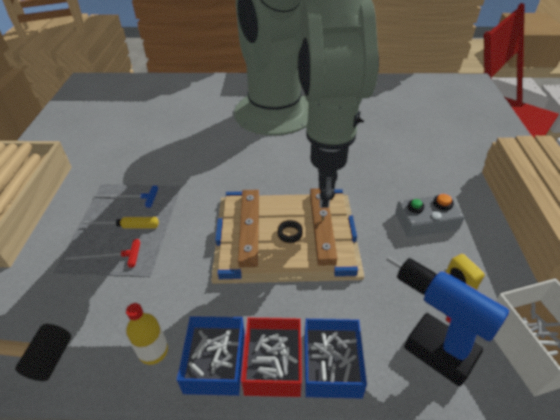

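View pics/w3.png

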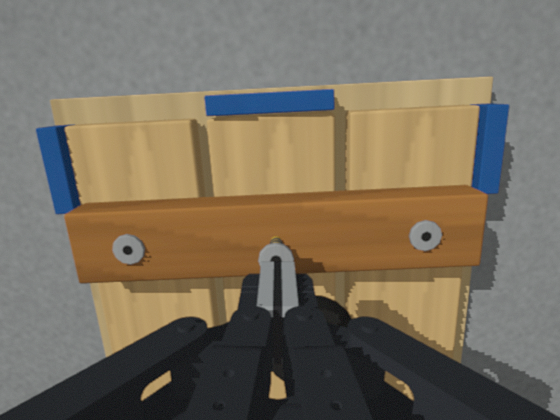

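The scene view has the tips right over the proud bolt at (324,206). The wrist view has the head at (277,257), just at the tip and in line with it. Both buttons look up. Now the red handle.

Run:
```python
from h import *
from workcell import *
import cv2
movel([552.5,131.5,200],max_speed=120)
movel([621.5,-297,200],max_speed=180)
s=read_state();print(s['time'],s['eef_pos'],s['ft_force'])
c=camera('wrist');cv2.imwrite('pics/w4.png',c['image'])
T=np.linalg.inv(c['cam_to_world'])
for p in ([621.5,-297,19],):
    q=T@np.array([*p,1]); print(c['fx']*q[0]/-q[2]+c['cx'], c['cy']-c['fy']*q[1]/-q[2])
```

```text
15.1667 [ 621.67954566 -296.32673469  200.07767787] [-0.12580749 -0.66387258 -0.27708016]
276.0943308892209 183.6656987161521
```

View pics/w4.png

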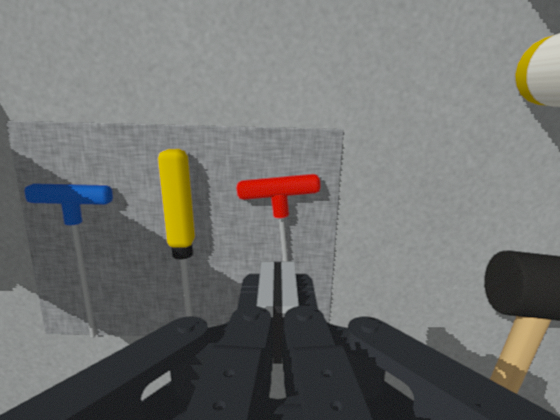

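The red crossbar centre is at (279,187) against a predicted (276,184), about 2 mm off. Blue is at (68,194). Going down.

Run:
```python
from h import *
from workcell import *
import cv2
movel([622.5,-298,40],max_speed=100)
c=camera('wrist');cv2.imwrite('pics/w5.png',c['image'])
c=camera('scene');cv2.imwrite('pics/s5.png',c['image'])
wait(3)
s=read_state();print(s['time'],s['eef_pos'],s['ft_force'])
```

```text
20.0667 [ 622.46236601 -298.00387518   39.98006949] [-0.52706383  0.23505194  0.32184723]
```

View pics/s5.png

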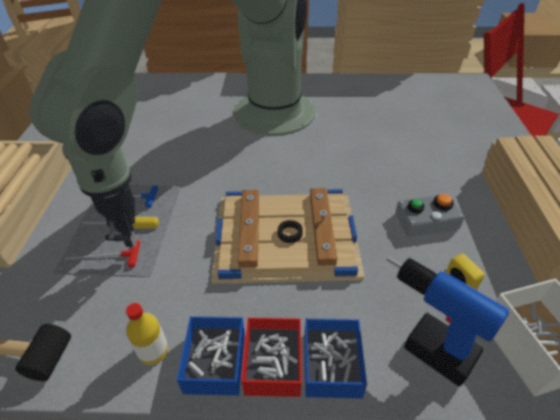

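View pics/w5.png

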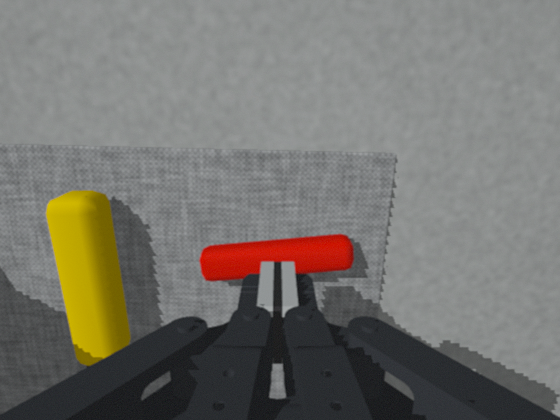

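The tips are over the middle of the red handle, whose bar spans (203–352, 257) in the wrist view, and there is no contact force. Next I retract straight up, check once more and hand in.

Run:
```python
from h import *
from workcell import *
import cv2
movel([622.5,-298,200],max_speed=120)
wait(.5)
c=camera('top');c0=pickle.load(open('top0.pkl','rb'));cv2.imwrite('pics/t6.png',c['image'])
T=[dep(x,113.6,244.2)[2] for x in(c0,c)]+[dep(x,144.6,238.2)[2] for x in(c0,c)];print(T)
s=read_state();print(s['time'],s['eef_pos'],s['ft_force'],abs(s['qvel']).max())
finish_job()
```

```text
[np.float64(68.13522703121339), np.float64(67.13805067738235), np.float64(67.88420960265148), np.float64(68.48343633252239)]
22.1 [ 622.49859994 -297.97964026  199.98341528] [ 0.22978431 -0.14787382  0.57181396] 0.002708202440602025
the job is handed in; nothing more can be done
```

View pics/t6.png

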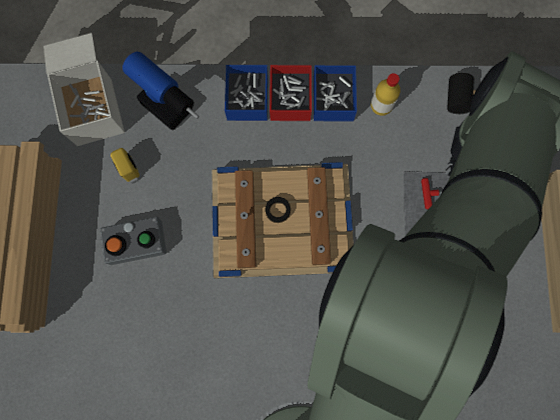

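The job is handed in at 22.1 s. All three steps were carried out, and none of my checks failed, but no verdict is reported.

- **Call button:** I pressed the orange button to about 15 N with shut fingers; full travel needs about 5 N. The tip stopped about 6 mm below the measured top. The green button was left alone.
- **Proud bolt:** It is the middle bolt of the left (+y) bearer. I dwelt more than 3 s at (552.5, 131.5) mm, with the fingertips about 21 mm above its head.
- **Red hex key:** I dwelt more than 3 s over the middle of the red handle at (622.5, -298) mm, about 21 mm above it, then lifted straight up.

**Last checks:**
- **Positions:** The wrist and overhead cameras agreed to about 2–3 mm on all three targets.
- **Buttons:** Both are up again; their heights match the first picture to within 1 mm, which is the depth noise.
- **Loose things:** The roll of tape looks unmoved in the last picture. The arm hid the blue key, the screwdriver and part of the red key there; the scene picture during the last dwell showed nothing displaced.
- **Contact:** The readings I took away from the call box were under 1 N, which is noise.

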